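# Roll the candle onto the strip of the wrapping board

## Task

Roll the pillar candle along the wrapping board by stroking its top with the fingertips, again and again if need be, until it lies still straight across the board, centred over the dark inlaid strip so that it can be banded there. It must roll, not slide: do not pick it up or shove it with the fingers down at its side, keep it on the board, and leave the pot, the ribbon spool and the tags alone.

Things in the scene. Friction and masses are not known exactly. Their poses are not given: they have to be found in the camera images.
- board: Fixed plywood board, 171 mm (its x) by 320 mm (its y) by 12 mm thick, flat on the table; origin: centre of its underside. Along both long edges runs a wooden rail 12 mm wide that stands 10 mm above the board's top; the clear width between the rails is 147 mm. The candle rolls between them along the board's y.
- strip (a point): Centre of the dark wooden strip, 24 mm wide, inlaid flush straight across the board (and its rails), at the height of the board's top. Its x axis runs along the strip, its y axis along the board, its z up. The candle starts 75 to 145 mm from it on its -y side.
- candle_mid (a point): Middle of the candle, on its axis: 30 mm above the board's top and 30 mm below the candle's top line. Its z axis is the candle's axis, from the flat end to the slanted end (at the start along the strip's +x); x and y turn as it rolls.
- clay_pot: Small loose terracotta pot, 75 mm wide and 70 mm tall, just beyond the board's far rail; origin: centre of its underside. Leave alone.
- ribbon_spool: Loose spool of white ribbon lying flat, 100 mm wide and 50 mm tall, just beyond the far rail; origin: centre of its underside. Leave alone.
- tags: Loose stack of card tags, 43 by 73 by 11 mm, on the table past the strip's end of the board; origin: centre of its underside. Leave alone.
- candle: Loose pillar candle, plain wax colour: a cylinder of 60 mm diameter and 131 mm length, 0.25 to 0.43 kg, one end cut a little slanting, lying on its side across the board. Origin: centre of its flat end; z along its axis. It does not slip under lightly pressed fingertips, so they travel twice as far as it does. Soft wax: let go at under 0.1 m/s it stops within about 10 mm and stays put.
Not all that is in view belongs to the job. Of the things that look like the candle, the smallest one is meant.

How it is judged:
By the outcome, as a careful person would: the job done as asked, in the order asked, and still so for the second after the job is handed in, with the robot touching nothing.
It also fails if it takes over 56 s, if anything falls off the work surface, if the arm or the gripper's body presses on something with over 40 N, if the wrist force passes 120 N, or if a joint passes its speed limit or range.

## Robot

A 6-joint arm with a two-finger parallel gripper is mounted at the origin on a cart in front of the work surface, level with it; the furniture and walls round the work are solid. World frame = base frame: x ahead of the robot, y to its left, z up, the work surface at z = 0. Lengths are in mm, angles in rad, forces in N, time in s.
With the tool pointing down it reaches from about 350 to 850 mm from the base axis. Payload 8.1 kg.
Tool frame: the origin (TCP) lies at the very end of the fingers, on their centre line; the grasp point (between the pads) lies 19 mm behind it (bot.hold_point_z is the distance from the TCP to the grasp point, in mm); z points along the fingers, x is the direction in which the jaws open and shut, and the axes are right-handed (so a half turn about z gives the same grasp; the last joint's range is limited). The gripper opens to 93 mm and grips with 3 to 60 N. Pads are 15 mm wide; open, the fingers measure 128 mm over their backs; the gripper's body (75 mm by 188 mm) begins 65 mm behind the grasp point.
Start: joints at [1.255, 0.13, 1.488, -0, 1.523, -0.085], TCP at [137.231, 584.1, 218.635] pointing down, gripper open.
Joint ranges: [-2.96, 2.96], [-0.89, 2.26], [0.02, 2.5], [-1.34, 4.48], [0, 2.73], [-2.66, 2.66]. Speed limits (rad/s): [2.39, 2.39, 2.79, 3.14, 3.14, 3.14].

## Interface

Orientations are given as a unit quaternion [x, y, z, w].
In Python, from bench import status, cams, workorder, bot gives the robot as it stands.
- The arm moves only by the shell command python3 -m pendant 'ROWS' [FORCE]. ROWS is JSON, a list of rows, each a list of 3 entries, a list of its own where there are three numbers: the finger opening in m, from 0 to 0.093, then the shift along the world's x, y, z in m, then the turn, a rotation vector about the world's x, y, z in rad. A call has 1 to 8 rows; each row shifts and turns the commanded pose from where the row before left it; what a row does not reach is not made up. A row lasts 1/8 s, in which the tool goes at most 62.5 mm and 10.7 degrees, less where a joint would pass 70% of its speed; a pose out of reach is approached as far as the arm can. A call with a gripper value outside its range is refused whole. The fingers move at their own pace and stop on an object; FORCE is the grip in N (left out, the last holds). Time passes only in rows, so rows that do not move let the fingers close. It gives the time, the measured TCP pose, the force and the opening at its end, in the units of the state.
- status.observe(): the state, without advancing time (a new reading comes with each control period).
- cams.capture(name): name is "side" or "top"; returns (picture, depth): 384x512x3 uint8, red, green, blue; 384x512 float32, mm along the optical axis (not along the pixel's ray), 0 where there is no reading.
- cams.camera_info(name): a dict with "fov_y" (degrees; the focal length in pixels is half the picture's height over the tangent of half this angle, whatever the lens; pixels are square), "cx", "cy" (the principal point, pixels), "rvec" (rotation vector, rad) and "tvec" (3), from world to camera coordinates, as OpenCV has them. Camera axes: x right, y down, z forward; pixel columns grow to the right and rows downward; lengths in mm; the calibration is good to about 2 mm. A picture is of the moment at which its call begins. camera_info takes no time and is no camera call.
- workorder.close_job(): hands the job in, once; it reports no verdict.
The state is a dict: "time_s": time; "joint_pos": joint angles; "qvel": joint speeds; "tau": joint torques, N m; "ee_pos": TCP position; "ee_rot": TCP orientation; "wrist_force": force on the tool from outside, world axes, zero at the start; "moment": the same for the moment, N m; "grip_width": finger opening in mm.
Only numpy, scipy, OpenCV 4.12 (cv2) and the standard library are available. Lean on these libraries where they do the work, as an engineer would, in place of code of your own. Each camera call takes 0.05 s, during which the arm holds its last target.

## Working session

There is one attempt and no reset: what is moved stays moved. The work goes in short steps, Python scripts to look and compute and a shell command to move; the robot and the scene stay as the last step left them, time stands still between calls to the robot, and variables do not carry over. Pictures are saved under pics/ and viewed, and the job is handed in when it is done.

```bash
ls; mkdir -p pics
python3 - <<'E'
from bench import status,cams,bot
import cv2,numpy as np
print(status.observe())
for n in("side","top"):
    i=cams.camera_info(n);print(n,i)
    p,d=cams.capture(n);cv2.imwrite(f"pics/{n}0.png",p[:,:,::-1]);np.savez(f"/tmp/{n}0.npz",p=p,d=d)
E
```

```text
pics
{'time_s': 0.0, 'joint_pos': array([ 1.25461674e+00,  1.31165840e-01,  1.48928196e+00,  9.14836797e-06,
        1.52299093e+00, -8.53815568e-02]), 'qvel': array([-2.39590189e-04, -1.09264353e-03, -3.98716897e-07,  2.42102061e-03,
       -1.11565939e-03, -2.45324444e-04]), 'tau': array([-1.08584631e-03, -5.59849191e+01, -4.91755986e+01,  7.68105453e-02,
        3.57461767e-02, -1.81991963e-04]), 'ee_pos': array([137.03872843, 583.55465375, 217.58318625]), 'ee_rot': array([ 7.83822000e-01,  6.20984879e-01, -7.72263145e-04,  5.05596004e-04]), 'wrist_force': array([ 0.01431204, -0.13339963,  0.16150065]), 'moment': array([ 0.0424856 ,  0.02048847, -0.03096077]), 'grip_width': 92.96730878032447}
side {'fov_y': 57.84317357371011, 'cx': 252.46636887753158, 'cy': 190.36357607124745, 'rvec': array([ 2.30235037, -0.03515764,  0.03050391]), 'tvec': array([-556.54278271,  -53.12698656, 1181.60701985])}
top {'fov_y': 49.77793779616606, 'cx': 253.7009654221408, 'cy': 192.23166474791134, 'rvec': array([ 2.12383888, -2.13027166,  0.17395743]), 'tvec': array([-118.06725464,  548.86253666, 1482.20943004])}
```

View pics/side0.png

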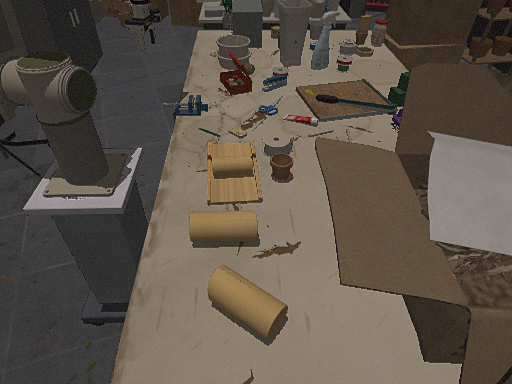

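View pics/top0.png

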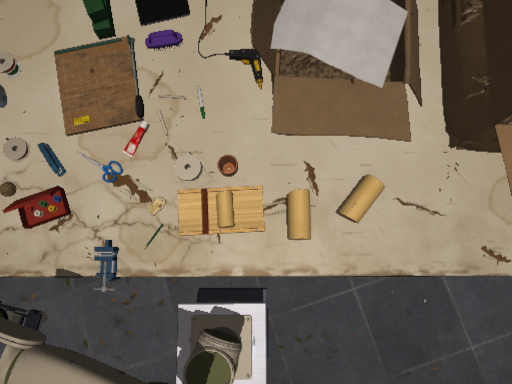

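The top view shows the board at about x 178–264, y 186–235, with the dark strip at about x=205 and the candle on the board at about x=225. The two larger candles off the board are decoys. Next I'll zoom in and measure.

```bash
cat > h.py <<'E'
import cv2,numpy as np
from bench import cams
def cam(n):
    i=cams.camera_info(n);f=192/np.tan(np.radians(i['fov_y'])/2)
    K=np.array([[f,0,i['cx']],[0,f,i['cy']],[0,0,1]]);R=cv2.Rodrigues(i['rvec'])[0];return K,R,i['tvec']
def ray(n,uv,z):
    K,R,t=cam(n);uv=np.atleast_2d(uv).astype(float)
    d=(np.c_[uv,np.ones(len(uv))]@np.linalg.inv(K).T)@R;c=-R.T@t
    return c+d*((z-c[2])/d[:,2])[:,None]
def proj(n,P):
    K,R,t=cam(n);q=(np.atleast_2d(P)@R.T+t)@K.T;return q[:,:2]/q[:,2:]
def pts(n,d):
    K,R,t=cam(n);v,u=np.mgrid[:384,:512];q=np.stack([(u-K[0,2])/K[0,0]*d,(v-K[1,2])/K[1,1]*d,d],-1)
    return (q-t)@R
E
python3 - <<'E'
from h import *
for n,(x0,y0,w,h) in dict(side=(180,110,130,100),top=(140,140,140,110)).items():
    p=np.load(f"/tmp/{n}0.npz")['p'];c=p[y0:y0+h,x0:x0+w,::-1]
    c=cv2.resize(c,None,fx=5.5,fy=5.5,interpolation=cv2.INTER_CUBIC);cv2.imwrite(f"pics/{n}0z.png",c)
z=np.load("/tmp/top0.npz");P=pts("top",z['d']);p=z['p']
for r in(192,210,228):
    print([(u,*P[r,u].round().astype(int),*p[r,u]) for u in range(174,270,4)])
E
```

```text
[(174, np.int64(560), np.int64(186), np.int64(-6), np.uint8(181), np.uint8(165), np.uint8(139)), (178, np.int64(556), np.int64(167), np.int64(14), np.uint8(189), np.uint8(144), np.uint8(90)), (182, np.int64(555), np.int64(150), np.int64(21), np.uint8(194), np.uint8(147), np.uint8(87)), (186, np.int64(556), np.int64(136), np.int64(16), np.uint8(200), np.uint8(155), np.uint8(91)), (190, np.int64(555), np.int64(121), np.int64(19), np.uint8(170), np.uint8(130), np.uint8(77)), (194, np.int64(554), np.int64(105), np.int64(23), np.uint8(137), np.uint8(105), np.uint8(64)), (198, np.int64(555), np.int64(91), np.int64(18), np.uint8(151), np.uint8(118), np.uint8(72)), (202, np.int64(557), np.int64(77), np.int64(7), np.uint8(75), np.uint8(43), np.uint8(23)), (206, np.int64(557), np.int64(62), np.int64(7), np.uint8(74), np.uint8(38), np.uint8(21)), (210, np.int64(556), np.int64(46), np.int64(13), np.uint8(198), np.uint8(159), np.uint8(100)), (214, np.int64(556), np.int64(31), np.int64(11), np.uint8(201), np.uint8(162), np.uint8(101)), (218, np.int64(556), np.int64(16), np.int64(14), np.uint8(196)
[... 5039 characters left out ...]
), np.uint8(148), np.uint8(91)), (242, np.int64(419), np.int64(-76), np.int64(13), np.uint8(193), np.uint8(151), np.uint8(95)), (246, np.int64(420), np.int64(-90), np.int64(8), np.uint8(171), np.uint8(134), np.uint8(81)), (250, np.int64(420), np.int64(-105), np.int64(9), np.uint8(123), np.uint8(91), np.uint8(52)), (254, np.int64(419), np.int64(-120), np.int64(21), np.uint8(158), np.uint8(117), np.uint8(68)), (258, np.int64(418), np.int64(-135), np.int64(23), np.uint8(192), np.uint8(153), np.uint8(91)), (262, np.int64(419), np.int64(-150), np.int64(20), np.uint8(206), np.uint8(157), np.uint8(93)), (266, np.int64(420), np.int64(-165), np.int64(-1), np.uint8(184), np.uint8(165), np.uint8(136))]
```

View pics/top0z.png

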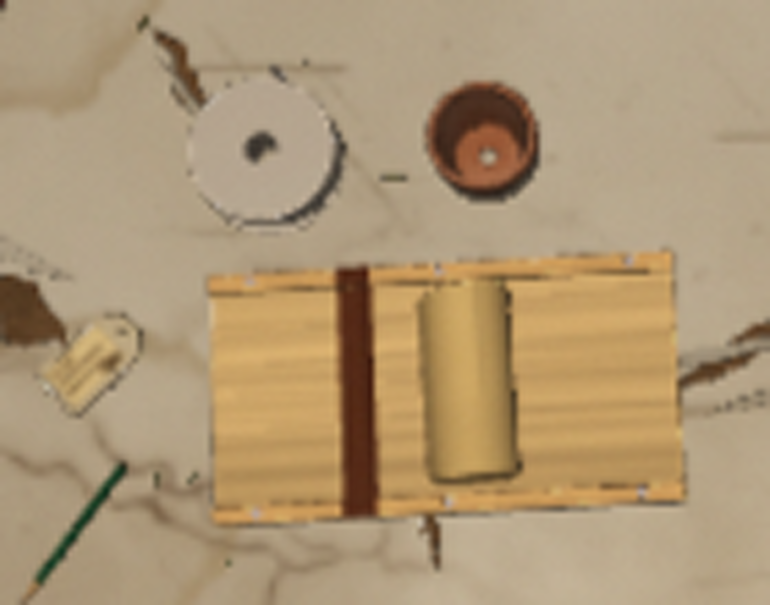

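View pics/side0z.png

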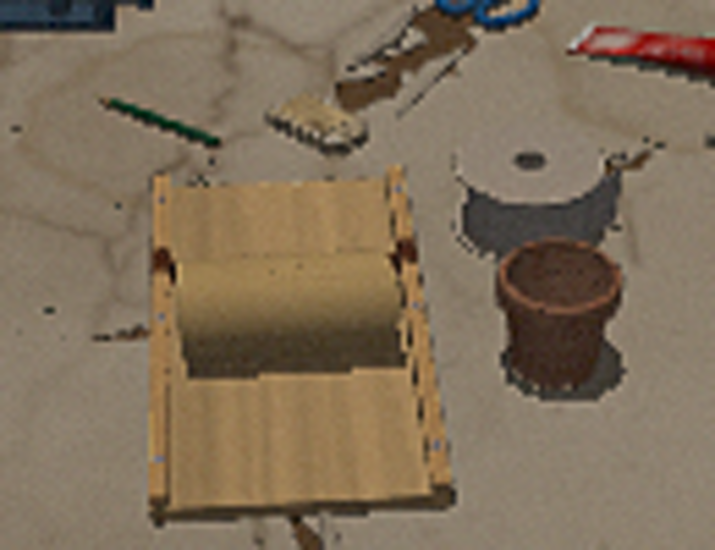

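The zooms show the board turned by about 3°. In the top zoom, the strip is at about x=357 and the candle spans x=420–518. The spool and pot sit beyond the far rail, level with the candle's far end. Next I'll fit the strip and the candle.

```bash
cat > meas.py <<'E'
from h import *
def strip(p,n='top'):
    a=p.astype(int)
    m=((a[...,0]<125)&(a[...,0]-a[...,2]>25)).astype(np.uint8)
    m[:, :185]=0; m[:,215:]=0; m[:183]=0; m[240:]=0
    k,l,s,c=cv2.connectedComponentsWithStats(m);i=1+np.argmax(s[1:,4])
    v,u=np.nonzero(l==i);return np.c_[u,v],s[i]
def candle(p,d):
    P=pts('top',d);M=(P[...,2]>40)&(P[...,2]<90)&(P[...,0]>395)&(P[...,0]<590)&(P[...,1]>-175)&(P[...,1]<185)
    return P,M
def edges(p,d):
    # candle axis: per row, ridge (top line) by fitting circle in the y-z plane from depth
    P,M=candle(p,d);Q=P[M]
    return Q,M
E
python3 - <<'E'
from meas import *
z=np.load('/tmp/top0.npz');p,d=z['p'],z['d']
uv,s=strip(p);print(s)
W=ray('top',uv,12);c=W.mean(0);v=np.linalg.svd(W-c)[2][0];v*=np.sign(v[0]);print('strip',c,v,np.degrees(np.arctan2(v[1],v[0])))
Q,M=edges(p,d);print(len(Q),Q.min(0),Q.max(0))
# cylinder fit
from scipy.optimize import least_squares
def f(t,R=30):
    a=np.array([1,t[1],0]);a/=np.hypot(1,t[1]);nx=np.array([-a[1],a[0],0])
    q=Q-[490,0,0];y=(q@nx)-t[0];return np.hypot(y,q[:,2]-t[2])-R
r=least_squares(f,[-15,0,42],loss='soft_l1',f_scale=3);print(r.x,np.degrees(np.arctan(r.x[1])),np.std(r.fun))
# silhouettes in rows
for row in range(186,232,4):
    u=np.nonzero(M[row])[0]
    if len(u):print(row,u.min(),u.max(),P if 0 else pts('top',d)[row,int(u.mean())].round(1))
# board corners in top (zoom -> px)
zc=np.array([[208,277],[672,252],[685,500],[214,523]])/5.5+[140,140]
b=ray('top',zc,22);print(b.round(1))
print([np.linalg.norm(b[i]-b[i-1]).round(1) for i in range(4)], b.mean(0))
# side strip on rails
zs=np.array([[163,258],[404,250]])/5.5+[180,110]
print(ray('side',zs,22))
E
```

```text
[201 188   8  46 271]
strip [482.73974413  65.45137358  12.        ] [0.99894685 0.0458823  0.        ] 2.629785167661532
581 [419.36765081 -44.3372222   42.04439224] [551.86086916  19.28748981  78.41583997]
[-11.55491949   0.07536771  41.20622141] 4.310103337606004 2.927833062948743
194 217 231 [538.2 -11.9  71. ]
198 216 231 [524.1  -8.2  67.3]
202 216 232 [509.4 -11.9  66.8]
206 216 232 [493.8 -12.6  73.5]
210 217 232 [479.3 -12.7  73.4]
214 217 233 [465.  -16.3  71.5]
218 217 233 [451.4 -15.8  63.1]
222 218 233 [436.5 -16.3  67.7]
226 218 233 [421.8 -16.7  70.3]
[[ 561.1  166.2   22. ]
 [ 577.2 -151.5   22. ]
 [ 407.6 -159.3   22. ]
 [ 393.1  157.3   22. ]]
[np.float64(168.2), np.float64(318.1), np.float64(169.8), np.float64(316.9)] [484.76340189   3.19294115  22.        ]
[[407.51190905  63.37058378  22.        ]
 [562.63830824  68.82789748  22.        ]]
```

```bash
cat >> meas.py <<'E'
from scipy.optimize import least_squares
def fitc(d,verb=True):
    P=pts('top',d);M=(P[...,2]>30)&(P[...,2]<95)&(P[...,0]>395)&(P[...,0]<590)&(P[...,1]>-175)&(P[...,1]<185)
    M=cv2.morphologyEx(M.astype(np.uint8),cv2.MORPH_OPEN,np.ones((3,3)))
    k,l,s,c=cv2.connectedComponentsWithStats(M);i=1+np.argmax(s[1:,4]);M=l==i
    rows=np.nonzero(M.any(1))[0];r0,r1=rows.min(),rows.max()
    E=[];S=[]
    for r in rows[3:-3]:
        u=np.nonzero(M[r])[0];E+=[[u.min()-.5,r],[u.max()+.5,r]]
    E=np.array(E);K,R,t=cam('top');C=-R.T@t
    D=ray('top',E,0)-C;D/=np.linalg.norm(D,axis=1)[:,None]
    def f(q):
        a=np.array([1,q[1],0]);a/=np.linalg.norm(a);n=np.cross(D,a);n/=np.linalg.norm(n,axis=1)[:,None]
        return np.abs((n*(np.array([484,q[0],42])-C)).sum(1))-30-q[2]
    q=least_squares(f,[np.median(P[M][:,1]),0.05,0],loss='soft_l1',f_scale=1)
    um=E[:,0].mean()
    ends=ray('top',[[um,r0-.5],[um,r1+.5]],42)
    if verb:print('candle y@x484 %.1f yaw %.2f dR %.2f rms %.2f x-ends %s mid %.1f'%(q.x[0],np.degrees(np.arctan(q.x[1])),q.x[2],np.std(q.fun),ends[:,0].round(1),ends[:,0].mean()))
    return q.x,M
E
python3 - <<'E'
from meas import *
z=np.load('/tmp/top0.npz');p,d=z['p'],z['d']
q,M=fitc(d)
uv,s=strip(p)
# strip edges by row subpixel
g=p.astype(float)[...,0]; L=[];Rr=[]
for r in range(191,230):
    row=g[r,192:218]; thr=140
    i=np.nonzero(row<thr)[0]
    if len(i)==0: continue
    a,b=i[0],i[-1]
    L.append([192+a-1+(row[a-1]-thr)/(row[a-1]-row[a]),r]); Rr.append([192+b+(thr-row[b])/(row[b+1]-row[b]),r])
l=ray('top',L,12);r=ray('top',Rr,12)
for e in(l,r):
    k=np.polyfit(e[:,0]-484,e[:,1],1);print('strip edge y@484 %.1f yaw %.2f'%(k[1],np.degrees(np.arctan(k[0]))))
E
```

```text
candle y@x484 -12.1 yaw 4.38 dR 0.29 rms 1.20 x-ends [556.3 418.9] mid 487.6Traceback (most recent call last):
  File "<stdin>", line 12, in <module>
IndexError: index 26 is out of bounds for axis 0 with size 26
```

```bash
cat >> meas.py <<'E'
def stripedges(p):
    g=p.astype(float)[...,0]; out=[]
    for sgn in(-1,1):
        L=[]
        for r in range(192,230):
            c=204.5+(r-210)*0.02
            u=int(round(c));thr=140
            for k in range(12):
                a,b=g[r,u+sgn*k],g[r,u+sgn*(k+1)]
                if a<thr<=b: L.append([u+sgn*(k+(thr-a)/(b-a)),r]);break
        e=ray('top',L,12);k=np.polyfit(e[:,0]-484,e[:,1],1);
        e=e[np.abs(np.polyval(k,e[:,0]-484)-e[:,1])<3];k=np.polyfit(e[:,0]-484,e[:,1],1);out.append(k)
        print('strip edge y@484 %.1f yaw %.2f n %d'%(k[1],np.degrees(np.arctan(k[0])),len(e)))
    return out
E
python3 - <<'E'
from meas import *
z=np.load('/tmp/top0.npz');p=z['p'];stripedges(p)
zs=np.load('/tmp/side0.npz');ds=zs['d'];P=pts('side',ds);
M=(P[...,2]>25)&(P[...,0]>400)&(P[...,0]<570)&(P[...,1]>-60)&(P[...,1]<60)
v,u=np.nonzero(M);Q=P[M];print(len(Q),u.min(),u.max(),v.min(),v.max())
from scipy.optimize import least_squares
def f(t):
    a=np.array([1,t[1],0]);a/=np.linalg.norm(a);n=np.array([-a[1],a[0],0]);q=Q-[484,0,0]
    return np.hypot(q@n-t[0],q[:,2]-t[2])-30
r=least_squares(f,[-12,.05,42],loss='soft_l1',f_scale=3);print('side cyl',r.x,np.degrees(np.arctan(r.x[1])),r.fun.std())
# two-view: strip end marks on rail z
E
```

```text
strip edge y@484 77.0 yaw 2.76 n 38
strip edge y@484 53.3 yaw 3.10 n 38
709 212 256 155 175
side cyl [-12.01246149   0.08286394  42.70859685] 4.7369316996731285 2.3363928462477292
```

```bash
python3 -m pendant '[[0.06,[0.025,-0.043,0],[0,0,-0.092]],[0.06,[0.025,-0.043,0],[0,0,-0.092]],[0.06,[0.025,-0.043,0],[0,0,-0.092]],[0.06,[0.025,-0.043,0],[0,0,-0.092]],[0.06,[0.025,-0.043,0],[0,0,-0.092]],[0.06,[0.025,-0.043,0],[0,0,-0.092]],[0.06,[0.025,-0.043,0],[0,0,-0.092]]]' 10 && python3 -m pendant '[[0.06,[0.025,-0.043,0],[0,0,-0.092]],[0.06,[0.025,-0.043,0],[0,0,-0.092]],[0.06,[0.025,-0.043,0],[0,0,-0.092]],[0.06,[0.025,-0.043,0],[0,0,-0.092]],[0.06,[0.025,-0.043,0],[0,0,-0.092]],[0.06,[0.025,-0.043,0],[0,0,-0.092]],[0.06,[0.025,-0.043,0],[0,0,-0.092]],[0.06,[0,0,0],[0,0,0]]]'
python3 - <<'E'
from bench import status
from scipy.spatial.transform import Rotation as R
s=status.observe();m=R.from_quat(s['ee_rot']).as_matrix()
import numpy as np
print(s['time_s'],s['ee_pos'],np.degrees(np.arctan2(m[1,0],m[0,0])),m[:,2],s['wrist_force'],s['grip_width'])
E
```

```text
time_s: 0.98
ee_pos: [312.6, 281.6, 218.4]
ee_rot: [0.941, 0.34, -0.0, 0.0]
wrist_force: [1.0, 0.2, -0.3]
grip_width: 60.0
time_s: 1.98
ee_pos: [487.8, -20.6, 217.9]
ee_rot: [1.0, 0.024, -0.001, 0.0]
wrist_force: [1.0, -0.9, -0.9]
grip_width: 59.9
1.975 [487.7541746  -20.59476558 217.87976986] 2.696249856788888 [-1.26236172e-03 -4.21666289e-04 -9.99999114e-01] [ 1.03587009 -0.88003824 -0.9479746 ] 59.87008452946191
```

```bash
python3 -m pendant '[[0.06,[0,-0.002,-0.045],[0,0,0]],[0.06,[0,-0.002,-0.045],[0,0,0]],[0.06,[0,0,-0.032],[0,0,0]],[0.06,[0,0,-0.012],[0,0,0]],[0.06,[0,0,0],[0,0,0]]]'
python3 - <<'E'
from h import *
from bench import status
s=status.observe();print(s['ee_pos'],s['wrist_force'])
for n,(x0,y0,w,h) in dict(side=(180,110,130,100),top=(140,140,140,110)).items():
    p,d=cams.capture(n);c=p[y0:y0+h,x0:x0+w,::-1]
    cv2.imwrite(f"pics/{n}1z.png",cv2.resize(c,None,fx=5.5,fy=5.5,interpolation=cv2.INTER_CUBIC))
E
```

```text
time_s: 2.6
ee_pos: [486.7, -21.3, 84.4]
ee_rot: [1.0, 0.026, -0.001, -0.0]
wrist_force: [-0.7, 0.5, 0.6]
grip_width: 60.0
[486.70215324 -21.30535959  84.43843656] [-0.65891381  0.48672969  0.62646816]
```

View pics/side1z.png

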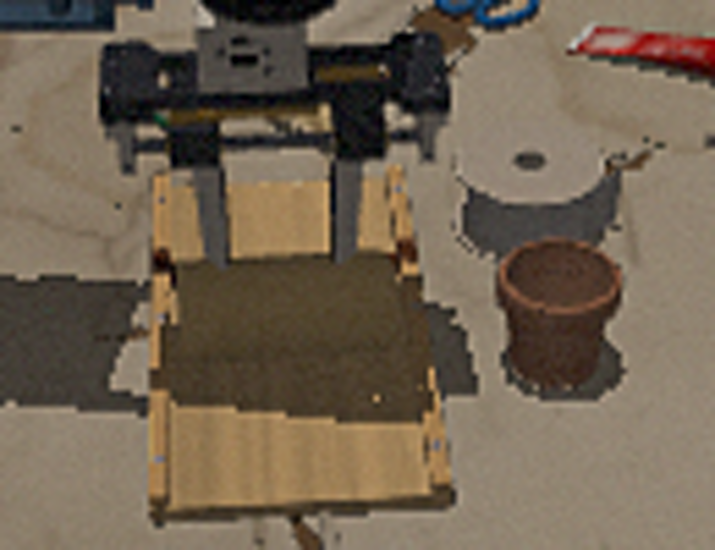

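View pics/top1z.png

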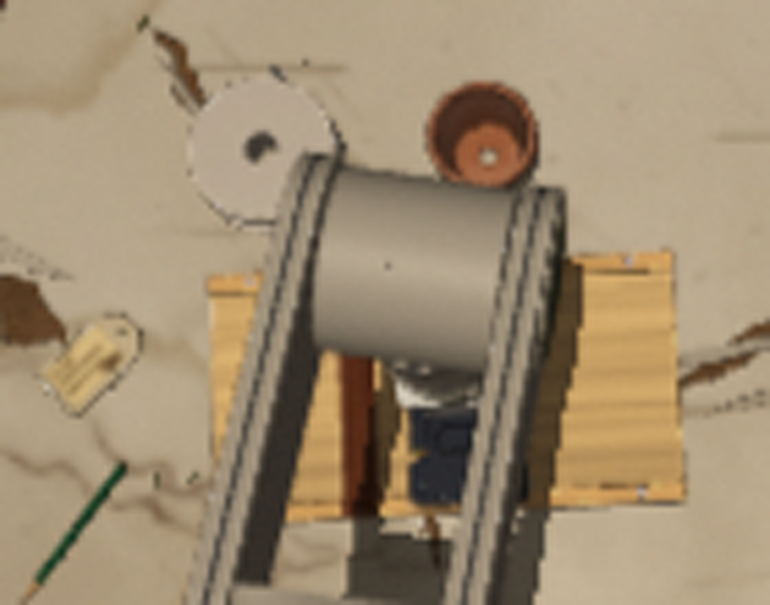

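The tips hang over the candle's middle, at side-zoom (215,262) and (340,262). The top view is now blocked by the arm. Next I'll lower gently until the tips touch.

```bash
python3 -m pendant '[[0.06,[0,-0.001,-0.008],[0,0,0]],[0.06,[0,0,-0.002],[0,0,0]],[0.06,[0,0,-0.002],[0,0,0]],[0.06,[0,0,0],[0,0,0]]]'
```

```text
time_s: 3.2
ee_pos: [487.1, -22.9, 72.5]
ee_rot: [1.0, 0.026, -0.0, -0.0]
wrist_force: [0.2, -0.1, 0.8]
grip_width: 59.8
```

```bash
python3 -m pendant '[[0.06,[0,0,-0.001],[0,0,0]],[0.06,[0,0,0],[0,0,0]]]';python3 -m pendant '[[0.06,[0,0,-0.001],[0,0,0]],[0.06,[0,0,0],[0,0,0]]]'
```

```text
time_s: 3.45
ee_pos: [487.4, -23.0, 72.0]
ee_rot: [1.0, 0.026, 0.0, 0.0]
wrist_force: [-0.9, -0.5, 2.8]
grip_width: 60.1
time_s: 3.7
ee_pos: [487.6, -23.2, 71.7]
ee_rot: [1.0, 0.026, 0.0, 0.0]
wrist_force: [-4.7, -1.5, 10.5]
grip_width: 60.1
```

```bash
python3 -m pendant '[[0.06,[0,0.003,0],[0,0,0]],[0.06,[0,0.005,0],[0,0,0]],[0.06,[-0.001,0.006,0],[0,0,0]],[0.06,[0,0.006,0],[0,0,0]]]';python3 -m pendant '[[0.06,[0,0.006,0],[0,0,0]],[0.06,[-0.001,0.006,0],[0,0,0]],[0.06,[0,0.006,0],[0,0,0]],[0.06,[0,0.003,0],[0,0,0]],[0.06,[0,0.001,0],[0,0,0]],[0.06,[0,0,0],[0,0,0]]]'
python3 - <<'E'
from h import *
x0,y0,w,h=180,110,130,100
p,d=cams.capture('side');c=p[y0:y0+h,x0:x0+w,::-1]
cv2.imwrite(f"pics/side2z.png",cv2.resize(c,None,fx=5.5,fy=5.5,interpolation=cv2.INTER_CUBIC))
P=pts('side',d);print(P[165:180:2,235].round(0))
E
```

```text
time_s: 4.2
ee_pos: [486.1, -3.0, 72.0]
ee_rot: [1.0, 0.026, -0.0, 0.0]
wrist_force: [-9.5, -0.7, 16.1]
grip_width: 60.1
time_s: 4.95
ee_pos: [484.8, 19.2, 71.8]
ee_rot: [1.0, 0.026, -0.001, 0.0]
wrist_force: [-10.2, -0.0, 16.9]
grip_width: 60.1
[[498. -19.  48.]
 [498. -20.  41.]
 [497. -16.  29.]
 [497.  -6.  13.]
 [497. -18.  13.]
 [497. -29.  13.]
 [497. -41.  15.]
 [497. -51.  15.]]
```

View pics/side2z.png

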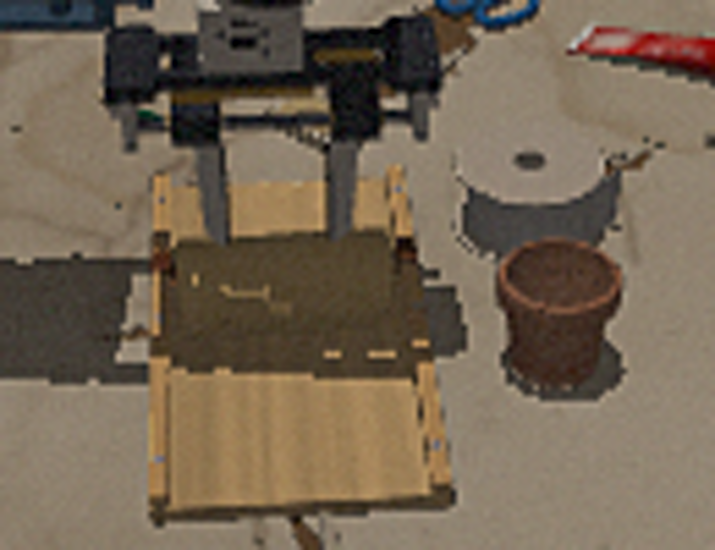

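```bash
cat >> meas.py <<'E'
def fitside(d,y0):
    P=pts('side',d);v,u=np.mgrid[:384,:512]
    M=(P[...,2]>25)&(P[...,2]<80)&(P[...,0]>405)&(P[...,0]<565)&(abs(P[...,1]-y0)<40)&(P[...,1]<y0+12)
    Q=P[M]
    def f(t):
        a=np.array([1,t[1],0]);a/=np.linalg.norm(a);n=np.array([-a[1],a[0],0]);q=Q-[484,0,0]
        return np.hypot(q@n-t[0],q[:,2]-42)-30
    r=least_squares(f,[y0,.05],loss='soft_l1',f_scale=3);print('side: n %d y@484 %.1f yaw %.2f rms %.1f'%(len(Q),r.x[0],np.degrees(np.arctan(r.x[1])),r.fun.std()))
    return r.x
E
python3 -m pendant '[[0.06,[0,0,0.004],[0,0,0]],[0.06,[0,0,0.008],[0,0,0]],[0.06,[0,-0.011,0],[0,0,0]],[0.06,[0,-0.011,0],[0,0,0]]]'
python3 - <<'E'
from meas import *
p,d=cams.capture('side');fitside(d,9)
fitside(np.load('/tmp/side0.npz')['d'],-12)
E
```

```text
time_s: 5.5
ee_pos: [485.2, -3.7, 82.6]
ee_rot: [1.0, 0.026, 0.0, 0.0]
wrist_force: [-0.6, -0.8, -0.0]
grip_width: 60.2
side: n 652 y@484 8.7 yaw 4.64 rms 2.0
side: n 695 y@484 -12.3 yaw 4.62 rms 1.7
```

```bash
python3 -m pendant '[[0.06,[0,0,-0.008],[0,0,0]],[0.06,[0,0,-0.003],[0,0,0]],[0.06,[0,0,-0.001],[0,0,0]],[0.06,[0,0,0],[0,0,0]]]';python3 -m pendant '[[0.06,[0,0.003,0],[0,0,-0.004]],[0.06,[0,0.005,0],[0,0,-0.004]],[0.06,[-0.001,0.006,0],[0,0,-0.005]],[0.06,[0,0.006,0],[0,0,-0.005]]]';python3 -m pendant '[[0.06,[0,0.006,0],[0,0,-0.005]],[0.06,[-0.001,0.006,0],[0,0,-0.005]],[0.06,[0,0.006,0],[0,0,-0.004]],[0.06,[0,0.004,0],[0,0,-0.004]],[0.06,[0,0.002,0],[0,0,0]],[0.06,[0,0,0],[0,0,0]]]'
python3 -m pendant '[[0.06,[0,0,0.004],[0,0,0]],[0.06,[0,0,0.008],[0,0,0]],[0.06,[0,-0.011,0],[0,0,0.018]],[0.06,[0,-0.011,0],[0,0,0.018]]]'
python3 - <<'E'
from meas import *
p,d=cams.capture('side');fitside(d,31)
E
```

```text
time_s: 6.05
ee_pos: [485.1, -3.1, 71.5]
ee_rot: [1.0, 0.026, -0.0, 0.0]
wrist_force: [-6.2, -1.7, 14.3]
grip_width: 60.1
time_s: 6.55
ee_pos: [484.1, 17.3, 72.0]
ee_rot: [1.0, 0.017, -0.0, 0.0]
wrist_force: [-9.5, -1.1, 19.3]
grip_width: 60.3
time_s: 7.3
ee_pos: [483.5, 41.6, 71.8]
ee_rot: [1.0, 0.008, 0.0, -0.0]
wrist_force: [-5.9, 0.8, 15.3]
grip_width: 60.3
time_s: 7.8
ee_pos: [483.3, 19.0, 82.8]
ee_rot: [1.0, 0.027, 0.0, -0.0]
wrist_force: [-0.1, -1.1, -0.2]
grip_width: 59.9
side: n 621 y@484 31.1 yaw 2.19 rms 2.0
```

```bash
python3 -m pendant '[[0.06,[0,0,-0.008],[0,0,0]],[0.06,[0,0,-0.003],[0,0,0]],[0.06,[0,0,-0.001],[0,0,0]],[0.06,[0,0,0],[0,0,0]]]';python3 -m pendant '[[0.06,[0,0.003,0],[0,0,0.001]],[0.06,[0,0.005,0],[0,0,0.001]],[0.06,[-0.001,0.006,0],[0,0,0.002]],[0.06,[0,0.006,0],[0,0,0.002]]]';python3 -m pendant '[[0.06,[0,0.006,0],[0,0,0.002]],[0.06,[-0.001,0.006,0],[0,0,0.002]],[0.06,[0,0.006,0],[0,0,0.001]],[0.06,[0,0.004,0],[0,0,0.001]],[0.06,[0,0.001,0],[0,0,0]],[0.06,[0,0,0],[0,0,0]]]'
python3 -m pendant '[[0.06,[0,0,0.004],[0,0,0]],[0.06,[0,0,0.008],[0,0,0]],[0.06,[0,-0.011,0.04],[0,0,-0.006]],[0.06,[0,-0.011,0.06],[0,0,-0.006]],[0.06,[-0.05,0,0],[0,0,0]],[0.06,[-0.05,0,0],[0,0,0]]]'
python3 - <<'E'
from meas import *
p,d=cams.capture('side');fitside(d,53)
p,d=cams.capture('top');cv2.imwrite('pics/top3.png',p[...,::-1])
x0,y0,w,h=140,140,140,110
cv2.imwrite(f"pics/top3z.png",cv2.resize(p[y0:y0+h,x0:x0+w,::-1],None,fx=5.5,fy=5.5,interpolation=cv2.INTER_CUBIC))
E
```

```text
time_s: 8.35
ee_pos: [483.2, 19.3, 71.5]
ee_rot: [1.0, 0.026, -0.0, 0.0]
wrist_force: [-5.4, -0.8, 12.1]
grip_width: 60.2
time_s: 8.85
ee_pos: [482.3, 39.6, 72.0]
ee_rot: [1.0, 0.029, -0.0, 0.0]
wrist_force: [-8.4, -0.4, 17.7]
grip_width: 59.7
time_s: 9.6
ee_pos: [481.3, 62.8, 71.8]
ee_rot: [0.999, 0.032, -0.0, -0.0]
wrist_force: [-6.4, -0.3, 14.4]
grip_width: 60.0
time_s: 10.35
ee_pos: [380.8, 40.0, 183.8]
ee_rot: [1.0, 0.026, 0.001, 0.0]
wrist_force: [-0.6, 0.6, 0.6]
grip_width: 60.1
side: n 605 y@484 53.2 yaw 3.14 rms 2.0
```

View pics/top3z.png

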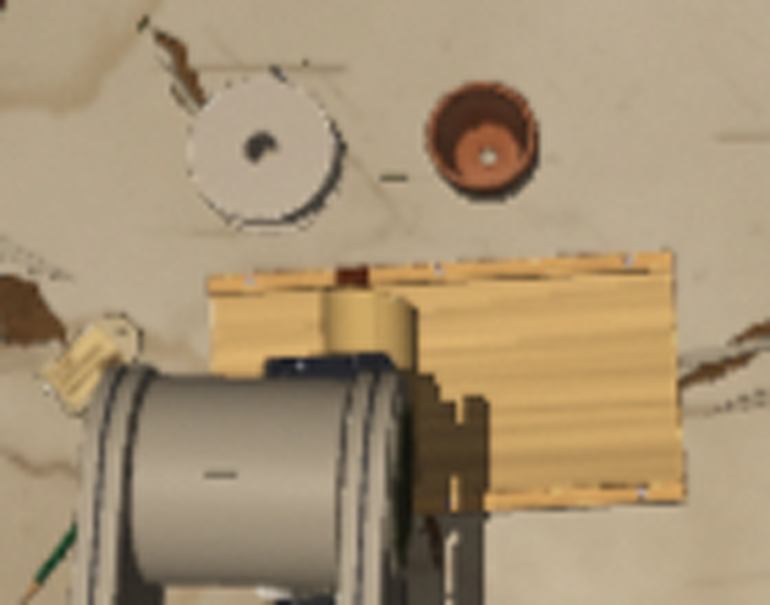

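The spool, pot and tags haven't moved, and the candle's far end is beside the strip (zoom 325–415, 290–350). I'll swing the arm aside for a clear top view.

```bash
python3 -m pendant '[[0.06,[0,-0.05,0],[0,0,0]],[0.06,[0,-0.05,0],[0,0,0]],[0.06,[0,-0.05,0],[0,0,0]],[0.06,[0,-0.05,0],[0,0,0]],[0.06,[0,-0.05,0],[0,0,0]],[0.06,[0,0,0],[0,0,0]]]'
python3 - <<'E'
from meas import *
p,d=cams.capture('side');fitside(d,53)
p,d=cams.capture('top');np.savez('/tmp/top4.npz',p=p,d=d);fitc(d)
x0,y0,w,h=140,140,140,110
cv2.imwrite(f"pics/top4z.png",cv2.resize(p[y0:y0+h,x0:x0+w,::-1],None,fx=5.5,fy=5.5,interpolation=cv2.INTER_CUBIC))
E
```

```text
time_s: 11.2
ee_pos: [381.1, -212.8, 182.7]
ee_rot: [1.0, 0.024, -0.0, 0.0]
wrist_force: [0.0, 0.6, -0.4]
grip_width: 60.1
side: n 603 y@484 53.1 yaw 3.11 rms 2.2
candle y@x484 53.4 yaw 2.65 dR 0.36 rms 0.99 x-ends [552.8 415.5] mid 484.1
```

View pics/top4z.png

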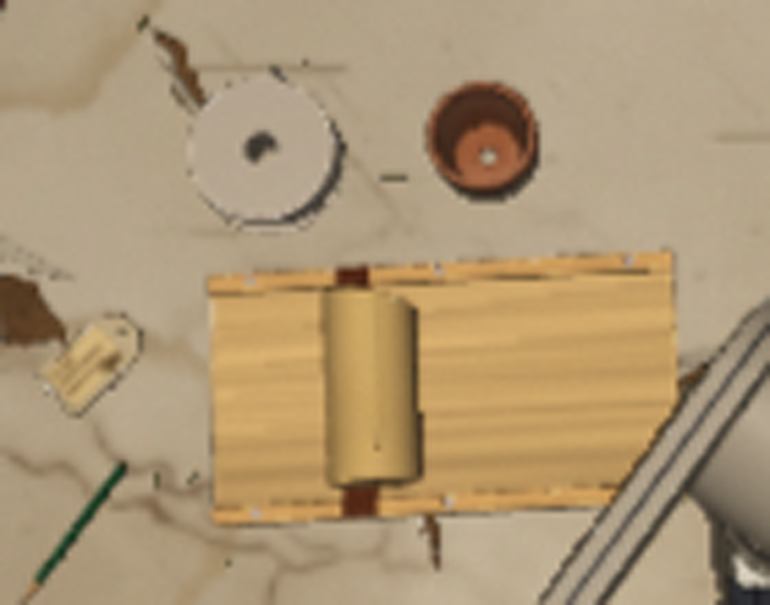

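The top view now shows the candle clear, just short of the strip and parallel to it. It is still about 12 mm short, with yaw 2.65–3.1° against the strip's 2.9°. One short final stroke of about 23.5 mm at the fingers should do it.

```bash
python3 -m pendant '[[0.06,[0.02,0.052,0],[0,0,0]],[0.06,[0.02,0.052,0],[0,0,0]],[0.06,[0.02,0.052,0],[0,0,0]],[0.06,[0.02,0.052,0],[0,0,0]],[0.06,[0.023,0.052,0],[0,0,0]],[0.06,[0,0,-0.05],[0,0,0]],[0.06,[0,0,-0.05],[0,0,0]],[0.06,[0,0,0],[0,0,0]]]'
```

```text
time_s: 12.3
ee_pos: [479.9, 51.7, 78.7]
ee_rot: [1.0, 0.027, -0.004, -0.0]
wrist_force: [0.8, -1.4, 0.5]
grip_width: 59.7
```

```bash
python3 -m pendant '[[0.06,[0.003,-0.004,0.002],[0,0,0]],[0.06,[0,0,0],[0,0,0]],[0.06,[0,0,0],[0,0,0]]]'; python3 -c "
from bench import status;s=status.observe();print(s['ee_pos'],s['ee_rot'])"
```

```text
time_s: 12.68
ee_pos: [488.7, 45.9, 86.7]
ee_rot: [1.0, 0.026, 0.002, 0.0]
wrist_force: [-0.8, 0.5, 0.1]
grip_width: 60.1
[488.73784185  45.8906747   86.7012258 ] [9.99667690e-01 2.57216877e-02 1.70395010e-03 3.46726005e-05]
```

```bash
python3 -m pendant '[[0.06,[0,0,-0.006],[0,0,0]],[0.06,[0,0,-0.003],[0,0,0]],[0.06,[0,0,-0.002],[0,0,0]],[0.06,[0,0,-0.001],[0,0,0]],[0.06,[0,0,0],[0,0,0]],[0.06,[0,0,0],[0,0,0]]]'
```

```text
time_s: 13.42
ee_pos: [487.3, 46.1, 72.7]
ee_rot: [1.0, 0.026, 0.0, 0.0]
wrist_force: [-0.1, -0.4, 0.3]
grip_width: 59.6
```

```bash
python3 -m pendant '[[0.06,[0,0.001,-0.001],[0,0,0]],[0.06,[0,0,-0.001],[0,0,0]],[0.06,[0,0,0],[0,0,0]]]'
```

```text
time_s: 13.8
ee_pos: [487.6, 47.2, 72.0]
ee_rot: [1.0, 0.026, 0.0, 0.0]
wrist_force: [-4.6, -0.6, 11.9]
grip_width: 59.7
```

```bash
python3 -m pendant '[[0.06,[0,0.002,0],[0,0,0]],[0.06,[0,0.003,0],[0,0,0]],[0.06,[0,0.004,0],[0,0,0]],[0.06,[-0.001,0.004,0],[0,0,0]],[0.06,[0,0.004,0],[0,0,0]],[0.06,[0,0.003,0],[0,0,0]],[0.06,[0,0.002,0],[0,0,0]],[0.06,[0,0.001,0],[0,0,0]]]';python3 -m pendant '[[0.06,[0,0,0],[0,0,0]],[0.06,[0,0,0],[0,0,0]]]'
python3 - <<'E'
from meas import *
p,d=cams.capture('side');fitside(d,65)
E
```

```text
time_s: 14.8
ee_pos: [486.4, 70.2, 72.0]
ee_rot: [1.0, 0.026, 0.0, 0.0]
wrist_force: [-6.4, 0.0, 13.2]
grip_width: 60.3
time_s: 15.05
ee_pos: [486.4, 70.3, 72.0]
ee_rot: [1.0, 0.026, 0.0, 0.0]
wrist_force: [-6.8, -0.6, 12.5]
grip_width: 60.3
side: n 582 y@484 65.2 yaw 2.88 rms 2.1
```

The side view gives y=65.2 and yaw 2.9°, which matches the strip. Now I'll lift straight up, retract aside and check with a clear view.

```bash
python3 -m pendant '[[0.06,[0,0,0.003],[0,0,0]],[0.06,[0,0,0.01],[0,0,0]],[0.06,[0,0,0.04],[0,0,0]],[0.06,[0,0,0.05],[0,0,0]],[0.06,[-0.05,0,0.01],[0,0,0]],[0.06,[-0.05,-0.02,0],[0,0,0]],[0.06,[0,-0.05,0],[0,0,0]],[0.06,[0,-0.05,0],[0,0,0]]]';python3 -m pendant '[[0.06,[0,-0.05,0],[0,0,0]],[0.06,[0,-0.05,0],[0,0,0]],[0.06,[0,-0.05,0],[0,0,0]],[0.06,[0,0,0],[0,0,0]],[0.06,[0,0,0],[0,0,0]]]'
python3 - <<'E'
from meas import *
p,d=cams.capture('side');fitside(d,65)
cv2.imwrite(f"pics/side5z.png",cv2.resize(p[110:210,180:310,::-1],None,fx=5.5,fy=5.5,interpolation=cv2.INTER_CUBIC))
p,d=cams.capture('top');fitc(d)
x0,y0,w,h=140,140,140,110
cv2.imwrite(f"pics/top5z.png",cv2.resize(p[y0:y0+h,x0:x0+w,::-1],None,fx=5.5,fy=5.5,interpolation=cv2.INTER_CUBIC))
E
```

```text
time_s: 16.1
ee_pos: [386.0, -50.8, 184.6]
ee_rot: [1.0, 0.027, 0.001, 0.0]
wrist_force: [0.8, 0.4, 0.8]
grip_width: 60.1
time_s: 16.73
ee_pos: [386.1, -199.6, 183.8]
ee_rot: [1.0, 0.026, -0.0, -0.0]
wrist_force: [-0.5, 1.1, -0.1]
grip_width: 60.1
side: n 581 y@484 65.0 yaw 3.13 rms 2.3
candle y@x484 65.2 yaw 3.54 dR 0.44 rms 1.00 x-ends [549.1 415.5] mid 482.3
```

View pics/top5z.png

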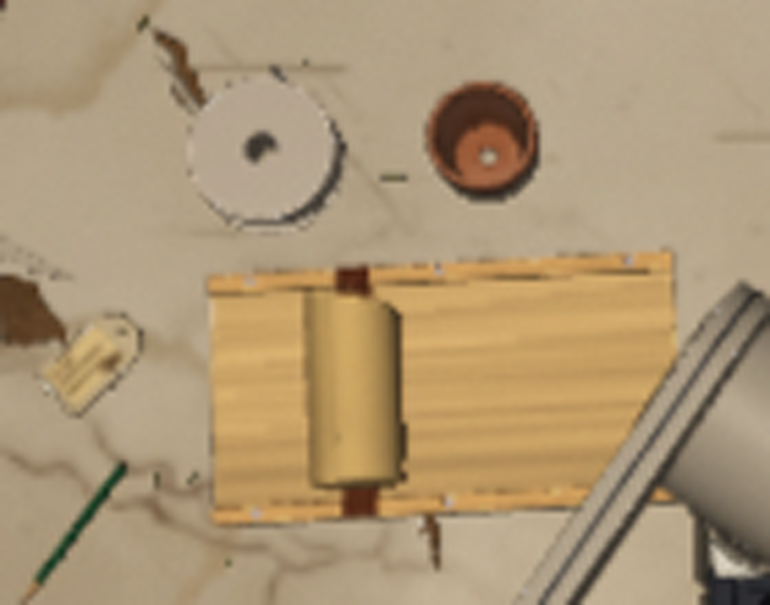

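View pics/side5z.png

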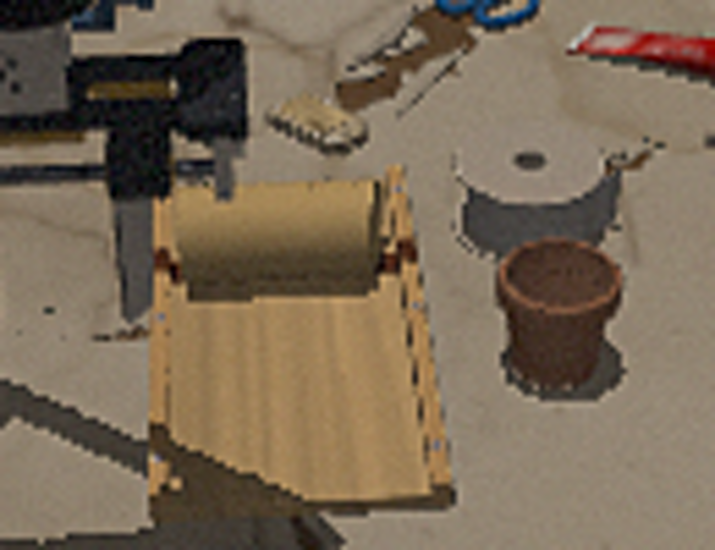

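Run:
```python
from meas import *
from bench import status,workorder
p,d=cams.capture('top');fitc(d);stripedges(np.load('/tmp/top0.npz')['p'])
s=status.observe();print(s['time_s'],s['wrist_force'],abs(s['qvel']).max())
print(workorder.close_job())
```

```text
candle y@x484 65.2 yaw 3.54 dR 0.44 rms 1.00 x-ends [549.1 415.5] mid 482.3
strip edge y@484 77.0 yaw 2.76 n 38
strip edge y@484 53.3 yaw 3.10 n 38
16.875 [ 1.17125319  0.73024298 -0.10902052] 0.004088352710483221
the job is handed in; nothing more can be done
None
```

The candle now lies still across the board, centred over the dark strip, and I handed the job in at 16.9 s. I rolled it about 77 mm in four light fingertip strokes on its top. The force readings I took between moves were under about 22 N. A small twist during strokes 2 and 3 straightened its initial skew of about 1.7°.

- **Centring:** the candle's axis is at y = 65.2 mm in the top view and 65.0 mm in the side view, and the strip's centre is at 65.2 mm.
- **Straightness:** the candle's yaw reads 3.5° from the top and 3.1° from the side, against 2.9° for the strip. The two views disagree by about 0.4°, so any leftover skew is roughly 0.2–0.6°.
- **Stillness:** the two last top views gave identical readings.
- **Surroundings:** the pot, spool and tags look unmoved in the pictures, and the arm is clear and touching nothing.
- **Weakest check:** a rough side-view estimate of the strip's centre read 66.1 mm, about 1 mm off the top view and within the calibration error.

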